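# Gauge the brass bush in the bench caliper

## Task

Stand the brass bush on the bed of the bench caliper, in line with and between its open jaws. Then slide the orange-handled jaw up against it until the sprung anvil's white pointer stands in the green band, and let go.

Things in the scene. Friction and masses are not known exactly. Their poses are not given: they have to be found in the camera images.
- brass_bush: Yellow brass ring standing on end: 44 mm outside diameter, 30 mm bore, 34 mm high, about 0.24 kg. Origin at the centre of its underside, z along its axis. Bushes of the same size in bright steel and red plastic stand near it (not listed, not wanted); which stands where changes.
- caliper: Fixed bench caliper. Grey base, its top (the bed) 15 mm high, x +-60 mm, y -200 to 140. Origin on its underside, on the jaws' centre line; y = sliding direction, z up. Anvil pad, 50 mm wide, up to 45 mm high, free face at y = 55, looks to -y; blue block behind it, 55 mm high. Start gap jaw to anvil 100-120 mm. Bush goes near x = 0, y = 0, held by its x sides (no room for open fingers along y).
- jaw: Sliding jaw: aluminium block 60 mm wide, top 44 mm above the table, with an orange upright grip, 20 mm along y, 30 along x, top at 94 mm. Origin in the grip's middle, 74 mm above the table; axes as the caliper's. Flat jaw face 40 mm towards +y from the origin. Slides along y, closing to +y, 110 mm from fully open, drag about 6 N; stays where left.
- anvil (a joint): How far the sprung anvil is pressed in (towards the caliper's +y), m: 0 free, 0.020 hard stop. Its spring pushes back with 1 N at first contact, 4 N at the stop: less than the jaw's drag. A white pointer bar on a black arm moves with it over the scale on the blue block: red up to 0.004, green from 0.004 to 0.016, red beyond.
There are look-alikes about, which are no part of the job. Several things look just like the brass_bush: the one meant starts farthest to the robot's left.

How it is judged:
On the way, in this order (a step that is already met when the one before it is completed fails the run):
1. the brass bush stands on the bed between the jaws, released (x of brass_bush in the frame of caliper between -0.02 and 0.02 m and y of brass_bush in the frame of jaw above 0.055 m and y of brass_bush in the frame of caliper below 0.055 m and z of brass_bush in the frame of caliper between 0.012 and 0.019 m and angle between brass_bush's own z axis and vertical below 0.15 rad and contact force between the fingers and brass_bush below 0.1 N), for 0.2 s.
2. the jaw presses the bush against the sprung anvil so that the pointer leaves the first red band (contact force between jaw and brass_bush above 0.5 N and value of joint anvil above 0.004 m), for 0.1 s.
At the end, for the whole second after the job is handed in: The brass bush stands upright (within 8 degrees) on the caliper's bed, within 20 mm of the centre line, at rest between jaw face and anvil (jaw against it within 4 mm), with the anvil pressed in by 4 to 16 mm, that is with the pointer in the green band (value of joint anvil between 0.004 and 0.016 m and y of brass_bush in the frame of jaw between 0.055 and 0.066 m and x of brass_bush in the frame of caliper between -0.02 and 0.02 m and z of brass_bush in the frame of caliper between 0.012 and 0.019 m and angle between brass_bush's own z axis and vertical below 0.15 rad and linear speed of brass_bush below 0.02 m/s); the robot touches nothing.
It also fails if it takes over 61 s, if anything falls off the work surface, if the arm or the gripper's body presses on something with over 40 N, if the wrist force passes 120 N, or if a joint passes its speed limit or range.

## Robot

A 6-joint arm with a two-finger parallel gripper is mounted at the origin on the work surface. World frame = base frame: x ahead of the robot, y to its left, z up, the work surface at z = 0. Lengths are in m, angles in rad, forces in N, time in s.
With the tool pointing down it reaches from about 0.425 to 0.95 m from the base axis. Payload 3.5 kg.
Tool frame: the origin (TCP) lies on the centre line of the jaws, within the pads' length; the fingertips stand 25 mm ahead of it and the grasp point (between the pads) lies 6 mm ahead of it; y points along the fingers, z is the direction in which the jaws open and shut, and the axes are right-handed (so a half turn about y gives the same grasp; the last joint's range is limited). The gripper opens to 85 mm and grips with 20 to 120 N. Pads are 22 mm wide; open, the fingers measure 114 mm over their backs; the gripper's body (76 mm by 85 mm) begins 54 mm behind the grasp point. The pads swing forward as they close: fully open they stand 13 mm farther back than shut.
Start: joints at [-1.415, 0.286, 1.577, -0, 1.279, -0.15], TCP at [0.203, -0.644, 0.256] pointing down, gripper open.
Joint ranges: [-2.77, 2.77], [-0.9, 2.22], [0.21, 2.48], [-1.53, 4.67], [0.24, 2.81], [-2.84, 2.84]. Speed limits (rad/s): [2.79, 2.79, 3.14, 3.14, 3.14, 3.14].

## Interface

Orientations are given as a unit quaternion [x, y, z, w].
In Python, from plant import ctrl gives the robot as it stands.
- The arm moves only by the tool arm_command, never from a script. Its argument "steps" is a list of rows, each an object with "hand": the opening, from 0 (shut) to 1 (fully open); "travel": the shift along the tool's x, y, z in units of 0.3 m (1.0 is 0.3 m), a list of three; "rotation": the turn, a rotation vector about the tool's x, y, z in units of 30 degrees (1.0 is 30 degrees), a list of three. A call has 1 to 20 rows; each row shifts and turns the pose as measured when the row begins, along the tool's axes as they then stand; what a row does not reach is not made up. A row lasts 1/8 s, in which the tool goes at most 62.5 mm and 10.7 degrees, less where a joint would pass 70% of its speed; a pose out of reach is approached as far as the arm can. A call with a number of a shift or a turn outside -1 to 1 is refused whole. A call with a gripper value outside its range is refused whole. The fingers move at their own pace and stop on an object; "grip_force" is the grip in N (left out, the last holds). Time passes only in rows, so rows that do not move let the fingers close. It gives the time, the measured TCP pose, the force and the opening at its end, in the units of the state.
- ctrl.get_state(): the state, without advancing time (a new reading comes with each control period).
- ctrl.read_camera(name): name is "side" or "top"; returns (picture, depth): 480x640x3 uint8, blue, green, red; 480x640 float32, m along the optical axis (not along the pixel's ray), 0 where there is no reading.
- ctrl.camera_params(name): a dict with "fx", "fy", "cx", "cy" (pixels), "extrinsics" (4x4, takes a point from camera to world coordinates). Camera axes: x right, y down, z forward; pixel columns grow to the right and rows downward; lengths in m; the calibration is good to about 2 mm. A picture is of the moment at which its call begins. camera_params takes no time and is no camera call.
- ctrl.sign_off(): hands the job in, once; it reports no verdict.
Trained networks look in the newest picture that a camera, given by its name, has taken for a name from the list of things; names that differ only in an ending like _2 or _b are one class to them, and where a whole thing is asked for, a point or a joint stands for the part that bears it (a point fixed in the world has none). Each returns a list of dicts, best first, with "score" (0 to 1); they miss things now and then, are a little off and sometimes report something else, mostly with a low value. They report only what shows in the picture. A call takes as long as a camera call. They do not tell look-alikes from the thing itself.
- ctrl.masks_of(camera, thing): "region" (480x640 bool, what is visible of it) and "at" ([column, row] in pixels, amid what is visible of it).
The state is a dict: "time": time; "qpos": joint angles; "dq": joint speeds; "joint_efforts": joint torques, N m; "eef_pos": TCP position; "tcp_rot": TCP orientation; "contact_force": force on the tool from outside, world axes, zero at the start; "wrist_torque": the same for the moment, N m; "opening": opening from 0.0 (shut) to 1.0 (fully open).
Only numpy, scipy, OpenCV 4.12 (cv2) and the standard library are available. Lean on these libraries where they do the work, as an engineer would, in place of code of your own. Each camera call takes 0.05 s, during which the arm holds its last target.

## Working session

There is one attempt and no reset: what is moved stays moved. The work goes in short steps, Python scripts to look and compute and a tool call to move; the robot and the scene stay as the last step left them, time stands still between calls to the robot, and variables do not carry over. Pictures are saved under pics/ and viewed, and the job is handed in when it is done.

Besides the shell and the picture viewer there is one more tool, called as name(argument=value, ...), one argument or row to a line, values as JSON. arm_command: Moves the arm, as the interface text tells. Shifts and turns lie within -1 to 1; 1 stands for 0.3 m of shift or 30 degrees of turn. Its arguments: {"type":"object","properties":{"steps":{"type":"array","items":{"type":"object","properties":{"hand":{"type":"number"},"travel":{"type":"array","items":{"type":"number","minimum":-1,"maximum":1}},"rotation":{"type":"array","items":{"type":"number","minimum":-1,"maximum":1}}}}},"grip_force":{"type":"number"}},"required":["steps"]}

```bash
mkdir -p pics; ls; cat > h.py <<'E'
from plant import ctrl
import numpy as np, cv2
def snap(n,f):
    im,d=ctrl.read_camera(n); cv2.imwrite('pics/'+f,im); np.savez('/tmp/'+n,im=im,d=d); return im,d
def pts(n,d):
    p=ctrl.camera_params(n); v,u=np.mgrid[:480,:640]
    c=np.stack([(u-p['cx'])/p['fx']*d,(v-p['cy'])/p['fy']*d,d,np.ones_like(d)],-1)
    return (c@np.array(p['extrinsics']).T)[...,:3]
E
python3 - <<'E'
from h import *
print(ctrl.get_state())
for n in('top','side'):
    im,d=snap(n,n+'1.png'); P=pts(n,d); np.save('/tmp/P'+n,P)
    for t in('brass_bush','caliper','jaw','anvil'):
        for r in ctrl.masks_of(n,t):
            m=r['region']&(d>0); q=P[m]
            print(n,t,round(r['score'],2),r['at'],m.sum(),np.median(q,0).round(3),q.min(0).round(3),q.max(0).round(3))
print(ctrl.get_state()['time'])
E
```

```text
pics
{'time': 0.0, 'qpos': array([-1.41500343e+00,  2.87179980e-01,  1.57817672e+00,  6.14387089e-08,
        1.27863982e+00, -1.50011511e-01]), 'dq': array([-0.0003749 , -0.0001636 , -0.00049025,  0.00086216,  0.00035088,
       -0.00121572]), 'joint_efforts': array([ 5.77734900e-04, -4.05980802e+01, -2.92627627e+01, -1.86942552e-04,
        5.74643418e-03,  2.13493095e-06]), 'eef_pos': array([ 0.20314126, -0.64307006,  0.25493774]), 'tcp_rot': array([-0.10769975,  0.6997065 , -0.69800672,  0.10769487]), 'contact_force': array([ 0.30905707, -1.56842434, -0.6622767 ]), 'wrist_torque': array([ 0.01490602, -0.05248313,  0.02898437]), 'opening': 1.0005999130207526}
top brass_bush 0.97 [433.6, 305.7] 444 [ 0.353 -0.273  0.029] [ 0.327 -0.306 -0.003] [ 0.375 -0.252  0.038]
top brass_bush 0.7 [431.8, 168.5] 429 [ 0.621 -0.277  0.028] [ 0.601 -0.3   -0.003] [ 0.642 -0.257  0.036]
top brass_bush 0.57 [434.0, 263.1] 407 [ 0.443 -0.277  0.031] [ 0.42  -0.307 -0.005] [ 0.464 -0.255  0.036]
top brass_bush 0.53 [389.5, 257.4] 304 [ 0.441 -0.187  0.032] [ 0.422 -0.207 -0.004] [ 0.463 -0.165  0.038
[... 216 characters left out ...]
00.4, 206.1] 308 [0.533 0.173 0.044] [0.514 0.157 0.013] [0.562 0.212 0.066]
side brass_bush 0.93 [295.0, 374.7] 773 [ 0.443 -0.283  0.025] [ 0.422 -0.301 -0.003] [ 0.468 -0.235  0.037]
side brass_bush 0.75 [290.5, 328.6] 670 [ 0.443 -0.194  0.025] [ 0.421 -0.21  -0.003] [ 0.464 -0.165  0.037]
side brass_bush 0.69 [408.1, 361.7] 764 [ 0.622 -0.284  0.025] [ 0.6   -0.303 -0.001] [ 0.652 -0.241  0.037]
side caliper 0.59 [342.9, 221.8] 7723 [0.566 0.031 0.015] [ 0.461 -0.097 -0.005] [0.678 0.323 0.096]
side jaw 0.82 [355.6, 225.5] 1596 [0.579 0.015 0.041] [ 0.527 -0.013  0.013] [0.646 0.12  0.096]
side anvil 0.81 [318.4, 182.9] 328 [0.536 0.167 0.037] [0.515 0.154 0.014] [0.564 0.215 0.064]
0.5
```

View pics/top1.png

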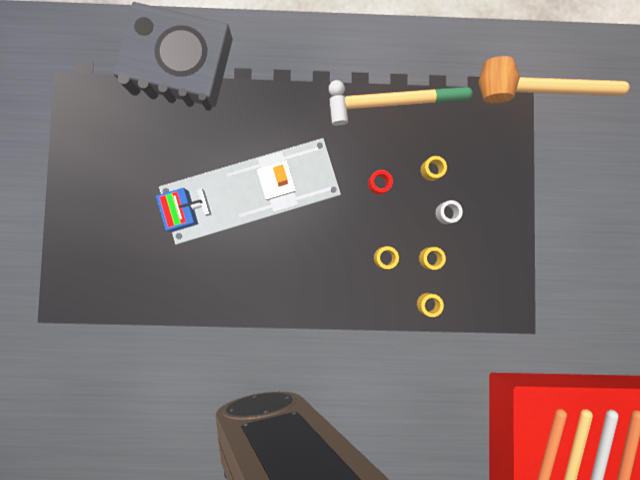

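View pics/side1.png

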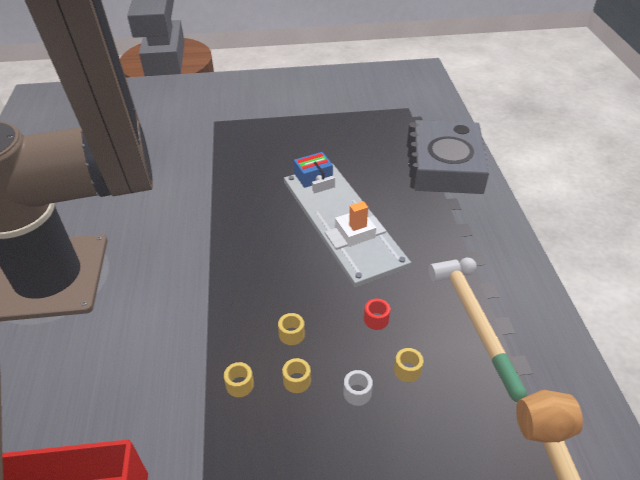

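The top view shows four brass bushes. The leftmost is at pixel (387,257), near world (0.442, -0.187). The caliper is at (250,190), with the anvil on the left end (+y). Next I'll measure its frame precisely.

```bash
cat > meas.py <<'E'
from h import *
from scipy.optimize import least_squares
for n in('top','side'):
    z=np.load('/tmp/%s.npz'%n); d=z['d']; im=z['im'].astype(int); P=np.load('/tmp/P%s.npy'%n)
    x,y,h=P[...,0],P[...,1],P[...,2]
    mm=(d>0)&(h>0.011)&(h<0.019)&(x>.42)&(x<.72)&(y>-.13)&(y<.35)
    k=cv2.morphologyEx(mm.astype(np.uint8),cv2.MORPH_OPEN,np.ones((3,3)))
    nn,l,s,_=cv2.connectedComponentsWithStats(k); i=1+np.argmax(s[1:,4]); q=P[l==i][:,:2]
    r=cv2.minAreaRect((q*1000).astype(np.float32)); print(n,'bed',r,'z',np.median(P[l==i][:,2]))
    b=cv2.boxPoints(r)/1000
    w,hh=r[1]; 
    # long axis
    e=[b[1]-b[0],b[2]-b[1]]; a=max(e,key=np.linalg.norm); a/=np.linalg.norm(a); a*=np.sign(a[1])
    c=np.array(r[0])/1000; X=np.array([a[1],-a[0]]); O=c+0.03*a
    print('axis',a,'deg',np.degrees(np.arctan2(a[1],a[0])),'origin',O)
    def loc(m): 
        Q=P[m]; return np.c_[(Q[:,:2]-O)@X,(Q[:,:2]-O)@a,Q[:,2]]
    B,G,R=[im[...,j] for j in range(3)]
    reg=(d>0)&(x>.42)&(x<.72)&(y>-.13)&(y<.35)
    o=loc(reg&(R>180)&(B<80)&(G>70)&(G<170)&(h>.055)); print('orange',len(o),o.min(0).round(4),o.max(0).round(4),np.median(o,0).round(4))
    t=o[o[:,2]>.088]; print('orange top',len(t),t.min(0).round(4),t.max(0).round(4))
    t=loc(reg&(h>.038)&(h<.05)); j=t[t[:,1]<20e-3]; print('jaw top',j.min(0).round(4),j.max(0).round(4))
    j=t[t[:,1]>20e-3]; print('anvil-ish',np.percentile(j,[1,50,99],axis=0).round(4).tolist())
    m=(d>0)&(h>.028)&(h<.042)&(np.hypot(x-.442,y+.187)<.035); q=P[m]
    f=least_squares(lambda p:np.hypot(q[:,0]-p[0],q[:,1]-p[1])-np.clip(np.hypot(q[:,0]-p[0],q[:,1]-p[1]),.015,.022),[.442,-.187])
    print('bush',len(q),f.x,(q.min(0)+q.max(0))/2,q.max(0)-q.min(0))
E
python3 meas.py
```

```text
top bed ((550.2921752929688, 136.3526611328125), (120.5235824584961, 229.7394256591797), 18.332326889038086) z 0.014330085862217623
axis [-0.31452823  0.94924814] deg 108.33234 origin [0.54085633 0.1648301 ]
orange 37 [-0.0279 -0.1574  0.055 ] [0.0278 0.0679 0.0963] [-0.0131  0.0474  0.0574]
orange top 12 [-0.0145 -0.1574  0.0909] [-0.0126 -0.1426  0.0963]
jaw top [-0.0297 -0.1702  0.0381] [0.0307 0.0193 0.0492]
anvil-ish [[-0.0352, 0.0211, 0.0381], [-0.0196, 0.03, 0.0436], [0.0326, 0.0825, 0.0496]]
bush 226 [ 0.44259019 -0.18654561] [ 0.44210202 -0.1859732   0.03295234] [0.04261162 0.04286125 0.00939315]
side bed ((600.897705078125, -16.2525634765625), (120.92874908447266, 132.36907958984375), 18.85015106201172) z 0.014102033846493445
axis [-0.3230943  0.9463667] deg 108.85016 origin [0.59120488 0.01213844]
orange 18 [-0.0247 -0.001   0.055 ] [0.028  0.2365 0.0941] [0.0007 0.2094 0.0565]
orange top 5 [-0.0145 -0.001   0.0896] [0.0089 0.0103 0.0941]
jaw top [-0.0306 -0.0113  0.0381] [0.0314 0.0198 0.05  ]
anvil-ish [[-0.0337, 0.0215, 0.0382], [-0.012, 0.1643, 0.0433], [0.0336, 0.2402, 0.0497]]
bush 289 [ 0.44228467 -0.18746558] [ 0.44255455 -0.18714996  0.03251108] [0.04245032 0.04360764 0.00898077]
```

```bash
sed -i 's/i=1+np.argmax(s\[1:,4\]); q=P\[l==i\]\[:,:2\]/i=[j for j in range(1,nn) if s[j,4]>60]; l=np.isin(l,i); i=True; q=P[l][:,:2]/; s/(R>180)&(B<80)&(G>70)&(G<170)/(R>150)\&(B<90)\&(G>50)\&(G<190)\&(y<.09)/' meas.py; python3 meas.py
```

```text
top bed ((567.8886108398438, 84.09037780761719), (120.5613784790039, 340.22235107421875), 18.478208541870117) z 0.014319765097380255
axis [-0.31694403  0.94844425] deg 108.47821 origin [0.55838029 0.1125437 ]
orange 153 [-0.0152 -0.1032  0.062 ] [ 0.0138 -0.0869  0.0963] [-0.0031 -0.0956  0.0927]
orange top 128 [-0.0149 -0.1032  0.0908] [ 0.0138 -0.087   0.0963]
jaw top [-0.0301 -0.115   0.0385] [ 0.0303 -0.0551  0.0492]
anvil-ish [[-0.0351, 0.0546, 0.0382], [-0.0039, 0.0621, 0.044], [0.0312, 0.1347, 0.0495]]
bush 226 [ 0.44259019 -0.18654561] [ 0.44210202 -0.1859732   0.03295234] [0.04261162 0.04286125 0.00939315]
side bed ((567.7305908203125, 83.11492919921875), (121.30672454833984, 342.60791015625), 18.361835479736328) z 0.01413861516186976
axis [-0.31501687  0.94908607] deg 108.361824 origin [0.55828009 0.11158751]
orange 265 [-0.016  -0.1065  0.055 ] [ 0.0149 -0.0872  0.0952] [-0.0041 -0.1034  0.0751]
orange top 44 [-0.0155 -0.1064  0.0882] [ 0.0144 -0.0893  0.0952]
jaw top [-0.0315 -0.1161  0.0381] [ 0.0313 -0.0537  0.05  ]
anvil-ish [[-0.0359, 0.0531, 0.0381], [-0.0057, 0.0848, 0.0436], [0.0323, 0.1362, 0.0497]]
bush 289 [ 0.44228467 -0.18746558] [ 0.44255455 -0.18714996  0.03251108] [0.04245032 0.04360764 0.00898077]
```

```bash
cat >> h.py <<'E'
from scipy.spatial.transform import Rotation as Ro
O=np.array([.5583,.112]); TH=np.radians(108.42); A=np.array([np.cos(TH),np.sin(TH)]); X=np.array([A[1],-A[0]])
BUSH=np.array([.4424,-.187])
def go(p,zdir=X):
    s=ctrl.get_state(); R=Ro.from_quat(s['tcp_rot']); M=R.as_matrix()
    zz=np.array([*zdir,0.]); zz/=np.linalg.norm(zz)
    if zz@M[:,2]<0: zz=-zz
    y=np.array([0,0,-1.]); T=np.c_[np.cross(y,zz),y,zz]
    rv=(R.inv()*Ro.from_matrix(T)).as_rotvec(degrees=True)
    dp=np.array(p)-s['eef_pos']
    print('t',s['time'],'eef',s['eef_pos'].round(4),'open',round(s['opening'],3),'F',s['contact_force'].round(2),'q6',s['qpos'].round(2))
    print('M',M.round(3).tolist())
    print('travel units (current axes)',(M.T@dp/.3).round(4),' (goal axes)',(T.T@dp/.3).round(4),'rot units',(rv/30).round(4),'deg',rv.round(2))
E
python3 -c "
from h import *
go([*BUSH,.15])"
```

```text
t 0.5 eef [ 0.2032 -0.6436  0.2563] open 1.0 F [-0.97  0.61 -0.16] q6 [-1.42  0.29  1.58  0.    1.28 -0.15]
M [[-0.954, 0.0, 0.301], [-0.301, 0.0, -0.954], [-0.0, -1.0, -0.0]]
travel units (current axes) [-1.2184  0.3544 -1.2115]  (goal axes) [ 1.1923  0.3542 -1.2373] rot units [2.00e-04 2.97e+00 1.00e-04] deg [1.00e-02 8.91e+01 0.00e+00]
```

arm_command(
  steps=[
    {"rotation": [0, -0.337, 0], "travel": [0, 0, 0], "hand": 1},
    {"rotation": [0, -0.337, 0], "travel": [0, 0, 0], "hand": 1},
    {"rotation": [0, -0.337, 0], "travel": [0, 0, 0], "hand": 1},
    {"rotation": [0, -0.337, 0], "travel": [0, 0, 0], "hand": 1},
    {"rotation": [0, -0.337, 0], "travel": [0, 0, 0], "hand": 1},
    {"rotation": [0, -0.337, 0], "travel": [0, 0, 0], "hand": 1},
    {"rotation": [0, -0.337, 0], "travel": [0, 0, 0], "hand": 1},
    {"rotation": [0, -0.337, 0], "travel": [0, 0, 0], "hand": 1},
    {"rotation": [0, -0.337, 0], "travel": [0, 0, 0], "hand": 1},
    {"rotation": [0, 0, 0], "travel": [0, 0, 0], "hand": 1},
  ],
)

```text
time: 1.75
eef_pos: [0.2032, -0.6437, 0.2568]
tcp_rot: [0.584, -0.398, 0.398, -0.584]
contact_force: [-0.8, 1.0, -0.9]
opening: 1.001
```

```bash
python3 -c "
from h import *
go([*BUSH,.15])"
```

```text
t 1.75 eef [ 0.2032 -0.6437  0.2568] open 1.001 F [-0.76  0.96 -0.92] q6 [-1.42  0.29  1.58  0.    1.28 -1.79]
M [[0.365, 0.0, 0.931], [-0.931, -0.001, 0.365], [0.001, -1.0, -0.0]]
travel units (current axes) [-1.1261  0.355   1.2985]  (goal axes) [-1.1925  0.356   1.2374] rot units [0.0002 0.1004 0.0014] deg [0.01 3.01 0.04]
```

arm_command(
  steps=[
    {"rotation": [0, 0.1, 0], "travel": [0, 0, 0], "hand": 1},
    {"travel": [-0.13, 0.02, 0.135], "rotation": [0, 0, 0], "hand": 1},
    {"travel": [-0.13, 0.02, 0.135], "rotation": [0, 0, 0], "hand": 1},
    {"travel": [-0.13, 0.02, 0.135], "rotation": [0, 0, 0], "hand": 1},
    {"travel": [-0.13, 0.02, 0.135], "rotation": [0, 0, 0], "hand": 1},
    {"travel": [-0.13, 0.02, 0.135], "rotation": [0, 0, 0], "hand": 1},
    {"travel": [-0.13, 0.02, 0.135], "rotation": [0, 0, 0], "hand": 1},
    {"travel": [-0.13, 0.02, 0.135], "rotation": [0, 0, 0], "hand": 1},
    {"travel": [-0.13, 0.02, 0.135], "rotation": [0, 0, 0], "hand": 1},
    {"travel": [-0.1, 0.02, 0.1], "rotation": [0, 0, 0], "hand": 1},
    {"travel": [0, 0, 0], "rotation": [0, 0, 0], "hand": 1},
  ],
)

```text
time: 3.12
eef_pos: [0.4459, -0.2007, 0.2021]
tcp_rot: [0.566, -0.422, 0.428, -0.564]
contact_force: [-0.3, -0.2, 0.5]
opening: 1.004
```

```bash
python3 -c "
from h import *
go([*BUSH,.15])"
```

```text
t 3.125 eef [ 0.4459 -0.2007  0.2021] open 1.004 F [-0.32 -0.22  0.47] q6 [-0.63 -0.08  2.08 -0.    1.14 -0.91]
M [[0.276, 0.005, 0.961], [-0.961, -0.007, 0.276], [0.008, -1.0, 0.003]]
travel units (current axes) [-0.0487  0.1732  0.0008]  (goal axes) [-0.0472  0.1736  0.0033] rot units [-0.0058 -0.0799  0.016 ] deg [-0.17 -2.4   0.48]
```

arm_command(
  steps=[
    {"rotation": [-0.006, -0.08, 0.016], "travel": [-0.048, 0.08, 0.002], "hand": 1},
    {"rotation": [0, 0, 0], "travel": [0, 0.09, 0], "hand": 1},
    {"rotation": [0, 0, 0], "travel": [0, 0, 0], "hand": 1},
  ],
)

```text
time: 3.5
eef_pos: [0.4431, -0.1888, 0.1518]
tcp_rot: [0.573, -0.414, 0.416, -0.572]
contact_force: [-0.0, -0.3, 0.5]
opening: 0.995
```

```bash
python3 - <<'E'
from h import *
for n in('top','side'): snap(n,n+'2.png')
go([*BUSH,.032])
E
```

```text
t 3.6 eef [ 0.4446 -0.1897  0.1543] open 1.002 F [ 0.08 -0.41 -0.24] q6 [-0.61 -0.03  2.13 -0.    1.04 -0.93]
M [[0.311, 0.007, 0.95], [-0.95, -0.006, 0.311], [0.008, -1.0, 0.005]]
travel units (current axes) [-0.0141  0.4074 -0.0059]  (goal axes) [-0.0109  0.4075 -0.004 ] rot units [-0.0086 -0.0091  0.015 ] deg [-0.26 -0.27  0.45]
```

View pics/side2.png

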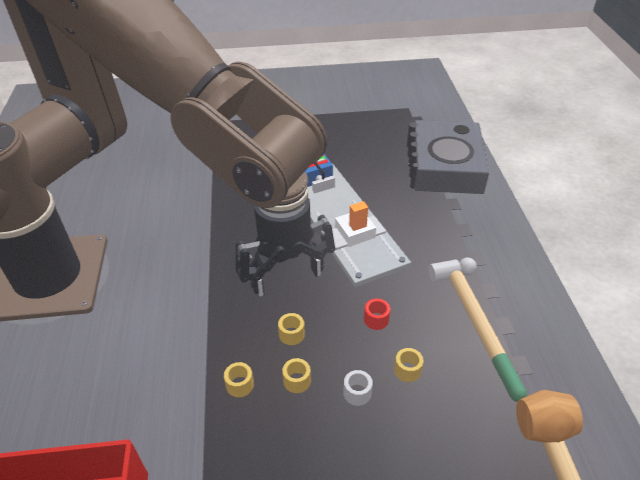

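The gripper is open above the wanted bush, which the side view shows at (291,329). Both fingers have room, so I'll descend.

arm_command(
  steps=[
    {"rotation": [-0.008, -0.008, 0.015], "travel": [-0.012, 0.1, -0.005], "hand": 1},
    {"rotation": [0, 0, 0], "travel": [0, 0.12, 0], "hand": 1},
    {"rotation": [0, 0, 0], "travel": [0, 0.06, 0], "hand": 1},
    {"rotation": [0, 0, 0], "travel": [0, 0, 0], "hand": 1},
  ],
)

```text
time: 4.1
eef_pos: [0.447, -0.1929, 0.076]
tcp_rot: [-0.572, 0.41, -0.421, 0.572]
contact_force: [1.1, -0.3, 0.3]
opening: 0.999
```

```bash
python3 -c "
from h import *
go([*BUSH,.032])"
```

```text
t 4.1 eef [ 0.447  -0.1929  0.076 ] open 0.999 F [ 1.06 -0.33  0.33] q6 [-0.62  0.1   2.16 -0.    0.86 -0.93]
M [[0.31, 0.012, 0.951], [-0.951, -0.009, 0.31], [0.012, -1.0, 0.009]]
travel units (current axes) [-0.025   0.1462 -0.0097]  (goal axes) [-0.0233  0.1466 -0.0083] rot units [-0.0168 -0.0122  0.0232] deg [-0.5  -0.37  0.7 ]
```

arm_command(
  steps=[
    {"rotation": [-0.017, -0.012, 0.023], "travel": [-0.025, 0.04, -0.01], "hand": 1},
    {"rotation": [0, 0, 0], "travel": [-0.004, 0.05, -0.003], "hand": 1},
    {"rotation": [0, 0, 0], "travel": [0, 0.03, 0], "hand": 1},
    {"rotation": [0, 0, 0], "travel": [0, 0, 0], "hand": 1},
  ],
)

```text
time: 4.6
eef_pos: [0.4423, -0.1873, 0.0409]
tcp_rot: [0.573, -0.412, 0.416, -0.573]
contact_force: [1.1, 0.6, 0.2]
opening: 1.0
```

```bash
python3 -c "
from h import *
go([*BUSH,.032])"
```

```text
t 4.6 eef [ 0.4423 -0.1873  0.0409] open 1.0 F [1.05 0.58 0.16] q6 [-0.61  0.16  2.18 -0.    0.8  -0.93]
M [[0.315, 0.004, 0.949], [-0.949, -0.003, 0.315], [0.004, -1.0, 0.003]]
travel units (current axes) [-0.001   0.0297  0.0006]  (goal axes) [-0.0009  0.0297  0.0007] rot units [-0.0055 -0.0016  0.0081] deg [-0.17 -0.05  0.24]
```

Now the last few millimetres down, then close.

arm_command(
  steps=[
    {"rotation": [-0.005, 0, 0.008], "travel": [0, 0.03, 0], "hand": 1},
    {"rotation": [0, 0, 0], "travel": [0, 0, 0], "hand": 1},
    {"rotation": [0, 0, 0], "travel": [0, 0, 0], "hand": 0},
    {"rotation": [0, 0, 0], "travel": [0, 0, 0], "hand": 0},
    {"rotation": [0, 0, 0], "travel": [0, 0, 0], "hand": 0},
    {"rotation": [0, 0, 0], "travel": [0, 0, 0], "hand": 0},
    {"rotation": [0, 0, 0], "travel": [0, 0, 0], "hand": 0},
    {"rotation": [0, 0, 0], "travel": [0, 0, 0], "hand": 0},
  ],
  grip_force=40,
)

```text
time: 5.6
eef_pos: [0.4433, -0.1879, 0.0324]
tcp_rot: [-0.573, 0.413, -0.415, 0.574]
contact_force: [0.3, -0.5, 0.4]
opening: 0.506
```

```bash
python3 -c "
from h import *
go([*O,.12])"
```

```text
t 5.6 eef [ 0.4433 -0.1879  0.0324] open 0.506 F [ 0.29 -0.46  0.39] q6 [-0.61  0.18  2.17  0.    0.78 -0.93]
M [[0.315, 0.002, 0.949], [-0.949, -0.001, 0.315], [0.002, -1.0, 0.002]]
travel units (current axes) [-0.8272 -0.2922  0.6794]  (goal axes) [-0.8272 -0.2919  0.6794] rot units [-0.0032 -0.0013  0.0033] deg [-0.1  -0.04  0.1 ]
```

arm_command(
  steps=[
    {"rotation": [0, 0, 0], "travel": [0, -0.1, 0], "hand": 0},
    {"rotation": [0, 0, 0], "travel": [0, -0.12, 0], "hand": 0},
    {"rotation": [0, 0, 0], "travel": [0, -0.12, 0], "hand": 0},
    {"rotation": [0, 0, 0], "travel": [0, -0.12, 0], "hand": 0},
    {"rotation": [0, 0, 0], "travel": [0, -0.05, 0], "hand": 0},
    {"rotation": [0, 0, 0], "travel": [0, 0, 0], "hand": 0},
  ],
)

```text
time: 6.35
eef_pos: [0.4393, -0.1855, 0.1839]
tcp_rot: [0.574, -0.417, 0.41, -0.573]
contact_force: [0.3, 0.7, -2.8]
opening: 0.507
```

```bash
python3 -c "
from h import *
go([*O,.16])"
```

```text
t 6.35 eef [ 0.4393 -0.1855  0.1839] open 0.507 F [ 0.28  0.73 -2.83] q6 [-0.61 -0.08  2.11 -0.    1.12 -0.93]
M [[0.315, -0.008, 0.949], [-0.949, 0.006, 0.315], [-0.008, -1.0, -0.006]]
travel units (current axes) [-0.8153  0.0819  0.6895]  (goal axes) [-0.8154  0.0796  0.6896] rot units [ 0.012  -0.0016 -0.0155] deg [ 0.36 -0.05 -0.46]
```

arm_command(
  steps=[
    {"rotation": [0.012, 0, -0.015], "travel": [-0.1, 0, 0.085], "hand": 0},
    {"rotation": [0, 0, 0], "travel": [-0.11, 0, 0.093], "hand": 0},
    {"rotation": [0, 0, 0], "travel": [-0.11, 0, 0.093], "hand": 0},
    {"rotation": [0, 0, 0], "travel": [-0.11, 0, 0.093], "hand": 0},
    {"rotation": [0, 0, 0], "travel": [-0.11, 0, 0.093], "hand": 0},
    {"rotation": [0, 0, 0], "travel": [-0.11, 0, 0.093], "hand": 0},
    {"rotation": [0, 0, 0], "travel": [-0.1, 0, 0.085], "hand": 0},
    {"rotation": [0, 0, 0], "travel": [-0.06, 0, 0.05], "hand": 0},
    {"rotation": [0, 0, 0], "travel": [0, 0, 0], "hand": 0},
  ],
)

```text
time: 7.48
eef_pos: [0.5511, 0.1198, 0.1605]
tcp_rot: [0.579, -0.425, 0.404, -0.567]
contact_force: [-0.6, -0.3, -2.2]
opening: 0.505
```

```bash
python3 -c "
from h import *
go([*O,.12])"
```

```text
t 7.475 eef [0.5511 0.1198 0.1605] open 0.505 F [-0.62 -0.32 -2.17] q6 [ 0.03  0.16  1.91  0.01  1.1  -0.29]
M [[0.312, -0.034, 0.949], [-0.95, 0.005, 0.312], [-0.015, -0.999, -0.031]]
travel units (current axes) [0.0342 0.1338 0.019 ]  (goal axes) [0.0322 0.1349 0.0146] rot units [ 0.0597 -0.0074 -0.0291] deg [ 1.79 -0.22 -0.87]
```

arm_command(
  steps=[
    {"rotation": [0.06, -0.007, -0.029], "travel": [0.034, 0.06, 0.017], "hand": 0},
    {"rotation": [0, 0, 0], "travel": [0, 0.06, 0], "hand": 0},
    {"rotation": [0, 0, 0], "travel": [0, 0, 0], "hand": 0},
    {"rotation": [0, 0, 0], "travel": [0, 0, 0], "hand": 0},
  ],
)

```text
time: 7.98
eef_pos: [0.5551, 0.1097, 0.118]
tcp_rot: [0.575, -0.416, 0.412, -0.571]
contact_force: [-0.0, -0.3, -2.5]
opening: 0.509
```

```bash
python3 - <<'E'
from h import *
for n in('top','side'): snap(n,n+'3.png')
go([*O,.06])
E
```

```text
t 8.075 eef [0.5552 0.1099 0.1184] open 0.504 F [ 0.37  0.58 -2.94] q6 [ 0.02  0.21  1.94 -0.    1.   -0.3 ]
M [[0.315, -0.009, 0.949], [-0.949, -0.001, 0.315], [-0.002, -1.0, -0.009]]
travel units (current axes) [-0.0031  0.1945  0.0138]  (goal axes) [-0.0034  0.1946  0.0121] rot units [ 0.0164 -0.0025 -0.0035] deg [ 0.49 -0.07 -0.11]
```

View pics/side3.png

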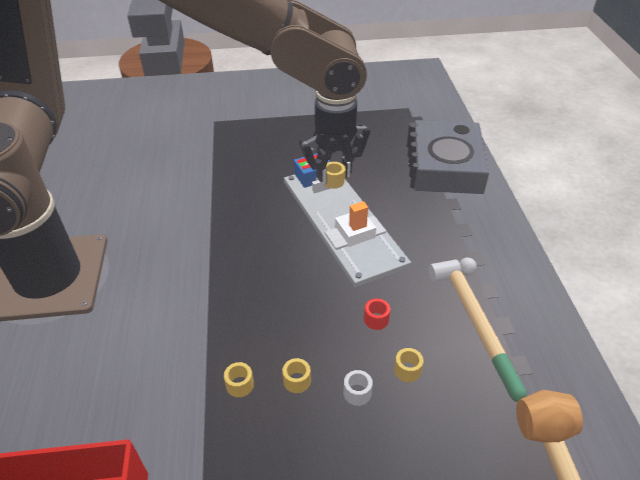

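The bush is held at (334,175), above the gap between the jaw (355,225) and the anvil (320,183). I'll go down.

arm_command(
  steps=[
    {"rotation": [0.016, 0, -0.004], "travel": [-0.003, 0.06, 0.013], "hand": 0},
    {"rotation": [0, 0, 0], "travel": [0, 0.08, 0], "hand": 0},
    {"rotation": [0, 0, 0], "travel": [0, 0.06, 0], "hand": 0},
    {"rotation": [0, 0, 0], "travel": [0, 0, 0], "hand": 0},
    {"rotation": [0, 0, 0], "travel": [0, 0, 0], "hand": 0},
  ],
)

```text
time: 8.7
eef_pos: [0.5624, 0.1122, 0.0617]
tcp_rot: [-0.571, 0.411, -0.417, 0.575]
contact_force: [0.2, 0.5, -2.8]
opening: 0.504
```

```bash
python3 -c "
from h import *
go([*O,.048])"
```

```text
t 8.7 eef [0.5624 0.1122 0.0617] open 0.504 F [ 0.18  0.55 -2.82] q6 [ 0.02  0.3   1.95 -0.    0.88 -0.3 ]
M [[0.315, 0.009, 0.949], [-0.949, -0.0, 0.315], [0.003, -1.0, 0.009]]
travel units (current axes) [-0.0039  0.0455 -0.0135]  (goal axes) [-0.0038  0.0457 -0.0131] rot units [-0.017  -0.0023  0.0057] deg [-0.51 -0.07  0.17]
```

arm_command(
  steps=[
    {"rotation": [-0.017, 0, 0.006], "travel": [-0.004, 0.02, -0.013], "hand": 0},
    {"rotation": [0, 0, 0], "travel": [0, 0.01, 0], "hand": 0},
    {"rotation": [0, 0, 0], "travel": [0, 0, 0], "hand": 0},
    {"rotation": [0, 0, 0], "travel": [0, 0, 0], "hand": 0},
  ],
)

```text
time: 9.2
eef_pos: [0.5594, 0.1122, 0.0541]
tcp_rot: [-0.573, 0.413, -0.415, 0.574]
contact_force: [0.5, -0.4, -2.7]
opening: 0.506
```

```bash
python3 -c "
from h import *
go([*O,.048])"
```

```text
t 9.2 eef [0.5594 0.1122 0.0541] open 0.506 F [ 0.46 -0.38 -2.69] q6 [ 0.02  0.31  1.96  0.    0.87 -0.3 ]
M [[0.315, 0.003, 0.949], [-0.949, 0.0, 0.315], [0.001, -1.0, 0.003]]
travel units (current axes) [-0.0007  0.0204 -0.0037]  (goal axes) [-0.0007  0.0204 -0.0037] rot units [-0.0054 -0.0022  0.0013] deg [-0.16 -0.07  0.04]
```

arm_command(
  steps=[
    {"rotation": [-0.005, 0, 0], "travel": [0, 0.015, -0.003], "hand": 0},
    {"rotation": [0, 0, 0], "travel": [0, 0, 0], "hand": 0},
    {"rotation": [0, 0, 0], "travel": [0, 0.006, 0], "hand": 0},
    {"rotation": [0, 0, 0], "travel": [0, 0, 0], "hand": 0},
  ],
)

```text
time: 9.7
eef_pos: [0.5588, 0.1118, 0.0476]
tcp_rot: [0.573, -0.414, 0.414, -0.573]
contact_force: [-0.7, 0.9, -2.4]
opening: 0.506
```

```bash
python3 -c "
from h import *
go([*O,.048])"
```

```text
t 9.7 eef [0.5588 0.1118 0.0476] open 0.506 F [-0.7   0.89 -2.41] q6 [ 0.02  0.32  1.96 -0.    0.86 -0.3 ]
M [[0.315, 0.001, 0.949], [-0.949, -0.001, 0.315], [0.001, -1.0, 0.001]]
travel units (current axes) [-0.001  -0.0013 -0.0013]  (goal axes) [-0.001  -0.0013 -0.0013] rot units [-0.001  -0.0023  0.0016] deg [-0.03 -0.07  0.05]
```

arm_command(
  steps=[
    {"rotation": [0, 0, 0], "travel": [0, 0.005, 0], "hand": 0},
    {"rotation": [0, 0, 0], "travel": [0, 0, 0], "hand": 0},
  ],
)

```text
time: 9.95
eef_pos: [0.5592, 0.1119, 0.0477]
tcp_rot: [0.573, -0.413, 0.414, -0.573]
contact_force: [-0.8, -0.5, -1.8]
opening: 0.504
```

arm_command(
  steps=[
    {"rotation": [0, 0, 0], "travel": [0, 0.006, 0], "hand": 0},
    {"rotation": [0, 0, 0], "travel": [0, 0, 0], "hand": 0},
  ],
)

```text
time: 10.2
eef_pos: [0.5597, 0.1119, 0.0476]
tcp_rot: [0.574, -0.413, 0.414, -0.573]
contact_force: [-0.4, 0.6, -2.3]
opening: 0.505
```

arm_command(
  steps=[
    {"rotation": [0, 0, 0], "travel": [0, 0.01, 0], "hand": 0},
    {"rotation": [0, 0, 0], "travel": [0, 0, 0], "hand": 0},
  ],
)

```text
time: 10.45
eef_pos: [0.5604, 0.112, 0.0478]
tcp_rot: [0.574, -0.414, 0.414, -0.573]
contact_force: [0.1, 0.2, -3.1]
opening: 0.502
```

```bash
python3 - <<'E'
from h import *
for n in('top','side'):
    im,d=snap(n,n+'4.png')
im=np.load('/tmp/side.npz')['im']; cv2.imwrite('pics/side4c.png',cv2.resize(im[120:260,260:420],None,fx=5,fy=4,interpolation=cv2.INTER_CUBIC))
go([*O,.048])
E
```

```text
t 10.55 eef [0.5603 0.112  0.0475] open 0.503 F [-1.13  0.54  2.99] q6 [ 0.02  0.33  1.95 -0.    0.86 -0.3 ]
M [[0.316, -0.001, 0.949], [-0.949, -0.001, 0.316], [0.001, -1.0, -0.001]]
travel units (current axes) [-0.0021 -0.0018 -0.0064]  (goal axes) [-0.0021 -0.0018 -0.0064] rot units [ 0.0019 -0.0009  0.0014] deg [ 0.06 -0.03  0.04]
```

View pics/side4c.png

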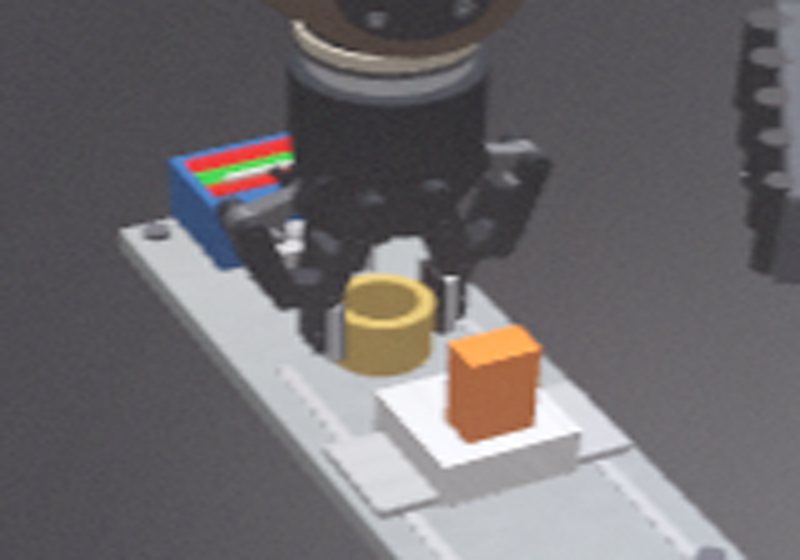

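The bush seems to be on the bed: height has stopped changing and Fz has turned positive. The pointer at crop (250,170) looks close to green, so I'll compare it with the start picture before releasing.

```bash
python3 - <<'E'
import cv2,numpy as np
f=lambda n,r:cv2.resize(cv2.imread('pics/'+n)[r[0]:r[1],r[2]:r[3]],(390,290),interpolation=cv2.INTER_CUBIC)
a=np.hstack([f('side1.png',(145,205,280,360)),f('side4.png',(145,205,280,360))])
b=np.hstack([f('top1.png',(175,235,145,225)),f('top4.png',(175,235,145,225))])
cv2.imwrite('pics/cmp.png',np.vstack([a,b]))
E
```

```text
(no output)
```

View pics/cmp.png

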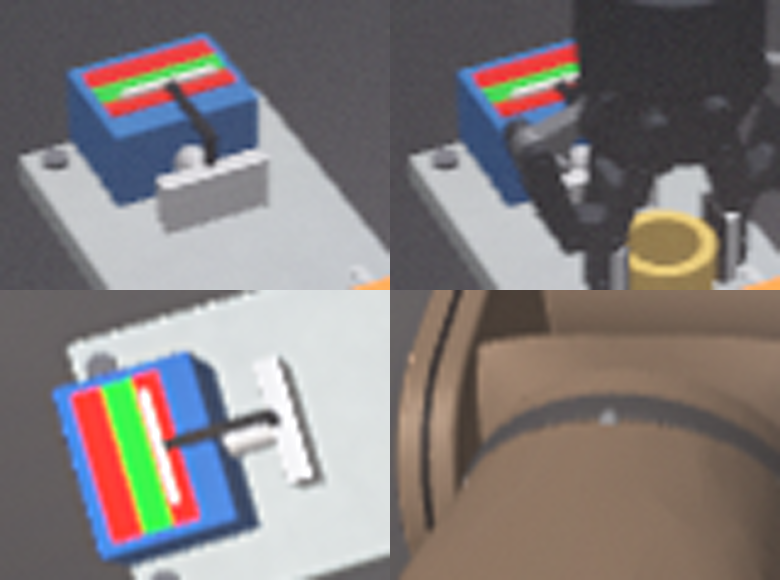

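The start picture shows the same apparent offset, which is parallax, and the top view has the pointer in the first red band (free). I'll release and lift.

arm_command(
  steps=[
    {"rotation": [0, 0, 0], "travel": [0, 0, 0], "hand": 0.65},
    {"rotation": [0, 0, 0], "travel": [0, 0, 0], "hand": 0.8},
    {"rotation": [0, 0, 0], "travel": [0, 0, 0], "hand": 0.9},
    {"rotation": [0, 0, 0], "travel": [0, 0, 0], "hand": 0.9},
    {"rotation": [0, 0, 0], "travel": [0, -0.05, 0], "hand": 0.9},
    {"rotation": [0, 0, 0], "travel": [0, -0.1, 0], "hand": 0.9},
    {"rotation": [0, 0, 0], "travel": [0, -0.15, 0], "hand": 0.9},
    {"rotation": [0, 0, 0], "travel": [0, -0.15, 0], "hand": 0.9},
    {"rotation": [0, 0, 0], "travel": [0, 0, 0], "hand": 0.9},
  ],
)

```text
time: 11.68
eef_pos: [0.5612, 0.1121, 0.1899]
tcp_rot: [-0.573, 0.413, -0.415, 0.574]
contact_force: [0.3, -0.1, 0.2]
opening: 0.903
```

```bash
python3 - <<'E'
from h import *
im,d=snap('side','side5.png'); P=pts('side',d)
cv2.imwrite('pics/side5c.png',cv2.resize(im[120:260,260:420],None,fx=5,fy=4,interpolation=cv2.INTER_CUBIC))
for r in ctrl.masks_of('side','brass_bush'):
    m=r['region']&(d>0); q=P[m]; L=np.c_[(q[:,:2]-O)@X,(q[:,:2]-O)@A,q[:,2]]; L=L[L[:,2]>.040]
    if len(L): print(r['score'],r['at'],np.percentile(L,[3,50,97],axis=0).round(4).tolist())
go([*(O-.096*A),.16])
E
```

```text
0.94 [333.0, 203.4] [[-0.0202, -0.0211, 0.0406], [-0.0012, -0.0019, 0.0465], [0.0184, 0.0191, 0.05]]
t 11.775 eef [0.5586 0.112  0.1851] open 0.899 F [-0.82 -0.8  -1.06] q6 [ 0.02  0.13  1.9  -0.    1.12 -0.3 ]
M [[0.315, -0.006, 0.949], [-0.949, -0.001, 0.315], [-0.001, -1.0, -0.006]]
travel units (current axes) [ 3.197e-01  8.330e-02 -2.000e-04]  (goal axes) [ 0.3196  0.0836 -0.0009] rot units [ 0.0116 -0.0014 -0.0017] deg [ 0.35 -0.04 -0.05]
```

View pics/side5c.png

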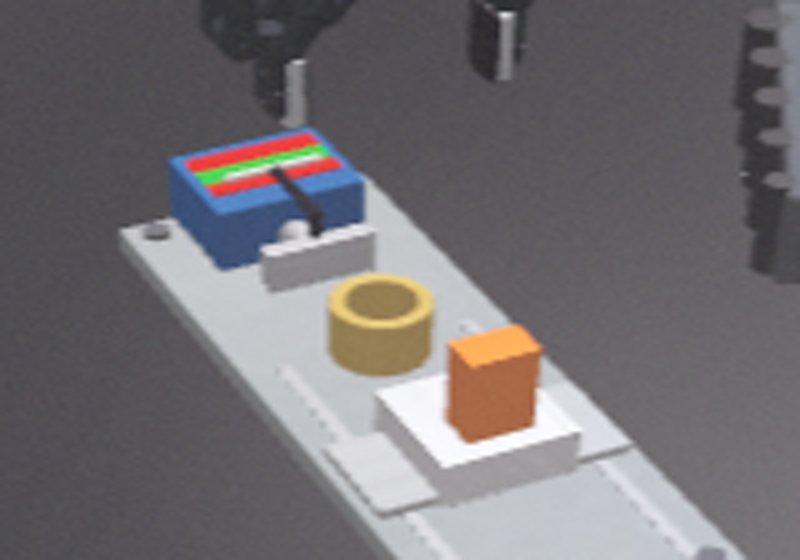

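The bush stands on the bed at about (0, 0) in the caliper frame, with the pointer free. Next I'll go over the orange grip.

arm_command(
  steps=[
    {"rotation": [0.011, 0, 0], "travel": [0.1, 0, 0], "hand": 0.9},
    {"rotation": [0, 0, 0], "travel": [0.12, 0, 0], "hand": 0.9},
    {"rotation": [0, 0, 0], "travel": [0.11, 0, 0], "hand": 0.9},
    {"rotation": [0, 0, 0], "travel": [0, 0, 0], "hand": 0.9},
    {"rotation": [0, 0, 0], "travel": [0, 0, 0], "hand": 0.9},
  ],
)

```text
time: 12.4
eef_pos: [0.5851, 0.0172, 0.1762]
tcp_rot: [0.576, -0.419, 0.408, -0.571]
contact_force: [0.4, -0.4, -0.7]
opening: 0.896
```

```bash
python3 - <<'E'
from h import *
go([*(O-.0965*A),.082])
E
```

```text
t 12.4 eef [0.5851 0.0172 0.1762] open 0.896 F [ 0.39 -0.41 -0.68] q6 [-0.14  0.18  1.86  0.    1.12 -0.47]
M [[0.317, -0.017, 0.948], [-0.949, 0.003, 0.317], [-0.009, -1.0, -0.015]]
travel units (current axes) [-0.0037  0.3138  0.0198]  (goal axes) [-0.0064  0.314   0.0152] rot units [ 0.028   0.0012 -0.0162] deg [ 0.84  0.04 -0.49]
```

arm_command(
  steps=[
    {"rotation": [0.028, 0, -0.016], "travel": [-0.005, 0.06, 0.018], "hand": 0.9},
    {"rotation": [0, 0, 0], "travel": [0, 0.1, 0], "hand": 0.9},
    {"rotation": [0, 0, 0], "travel": [0, 0.08, 0], "hand": 0.9},
    {"rotation": [0, 0, 0], "travel": [0, 0, 0], "hand": 0.9},
    {"rotation": [0, 0, 0], "travel": [0, 0, 0], "hand": 0.9},
  ],
)

```text
time: 13.02
eef_pos: [0.587, 0.026, 0.1012]
tcp_rot: [0.575, -0.413, 0.41, -0.575]
contact_force: [-0.1, -0.4, 0.5]
opening: 0.897
```

```bash
python3 - <<'E'
from h import *
go([*(O-.0965*A),.082])
E
```

```text
t 13.025 eef [0.587  0.026  0.1012] open 0.897 F [-0.11 -0.36  0.45] q6 [-0.13  0.27  1.9   0.    0.97 -0.46]
M [[0.322, -0.003, 0.947], [-0.947, 0.002, 0.322], [-0.003, -1.0, -0.002]]
travel units (current axes) [ 0.0196  0.0639 -0.0003]  (goal axes) [ 0.0194  0.064  -0.0003] rot units [ 0.0045  0.0123 -0.0048] deg [ 0.13  0.37 -0.14]
```

arm_command(
  steps=[
    {"rotation": [0.004, 0.012, -0.005], "travel": [0.02, 0.04, 0], "hand": 0.9},
    {"rotation": [0, 0, 0], "travel": [0, 0.03, 0], "hand": 0.9},
    {"rotation": [0, 0, 0], "travel": [0, 0, 0], "hand": 0.9},
    {"rotation": [0, 0, 0], "travel": [0, 0, 0], "hand": 0.9},
  ],
)

```text
time: 13.52
eef_pos: [0.5904, 0.02, 0.0812]
tcp_rot: [-0.573, 0.412, -0.415, 0.574]
contact_force: [-0.7, 0.6, 0.3]
opening: 0.9
```

```bash
python3 - <<'E'
from h import *
im,d=snap('side','side6.png')
cv2.imwrite('pics/side6c.png',cv2.resize(im[120:260,260:420],None,fx=5,fy=4,interpolation=cv2.INTER_CUBIC))
go([*(O-.0965*A),.082])
E
```

```text
t 13.575 eef [0.5903 0.02   0.0811] open 0.901 F [-0.04 -0.38 -0.72] q6 [-0.14  0.31  1.9  -0.    0.93 -0.46]
M [[0.316, 0.004, 0.949], [-0.949, -0.001, 0.316], [0.002, -1.0, 0.003]]
travel units (current axes) [-0.003  -0.003  -0.0043]  (goal axes) [-0.003  -0.003  -0.0044] rot units [-0.0063 -0.0001  0.0037] deg [-0.19 -0.    0.11]
```

View pics/side6c.png

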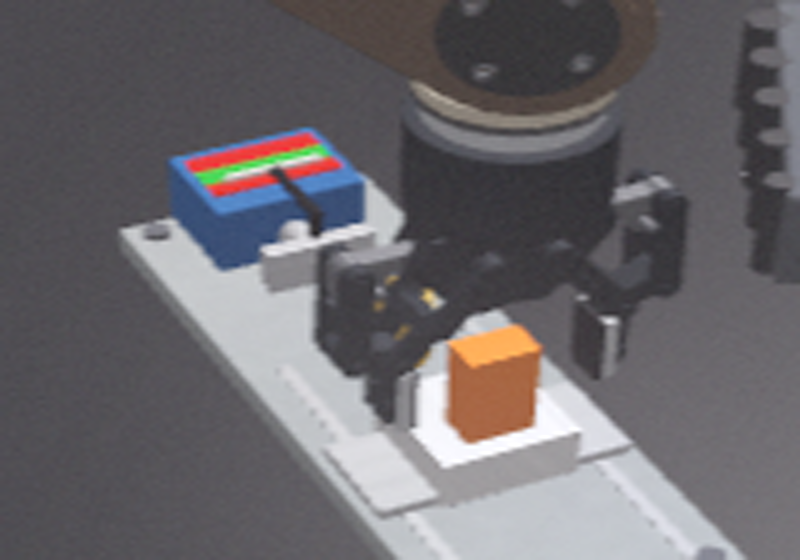

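The fingers straddle the orange grip, seen at crop (495,385). I'll close on it.

arm_command(
  steps=[
    {"rotation": [0, 0, 0], "travel": [-0.003, -0.004, -0.004], "hand": 0.9},
    {"rotation": [0, 0, 0], "travel": [0, 0, 0], "hand": 0.5},
    {"rotation": [0, 0, 0], "travel": [0, 0, 0], "hand": 0},
    {"rotation": [0, 0, 0], "travel": [0, 0, 0], "hand": 0},
    {"rotation": [0, 0, 0], "travel": [0, 0, 0], "hand": 0},
    {"rotation": [0, 0, 0], "travel": [0, 0, 0], "hand": 0},
    {"rotation": [0, 0, 0], "travel": [0, 0, 0], "hand": 0},
  ],
  grip_force=40,
)

```text
time: 14.45
eef_pos: [0.5908, 0.021, 0.0837]
tcp_rot: [-0.572, 0.411, -0.416, 0.575]
contact_force: [2.6, 0.2, -0.7]
opening: 0.347
```

```bash
python3 - <<'E'
from h import *
go([*(O-.0195*A),.082])
s=ctrl.get_state();q=s['eef_pos'][:2]-O; print('cal',q@X,q@A)
E
```

```text
t 14.45 eef [0.5908 0.021  0.0837] open 0.347 F [ 2.58  0.17 -0.66] q6 [-0.14  0.3   1.9   0.    0.93 -0.46]
M [[0.316, 0.008, 0.949], [-0.949, -0.0, 0.316], [0.003, -1.0, 0.008]]
travel units (current axes) [-0.2571  0.0048 -0.0069]  (goal axes) [-0.2571  0.0056 -0.0069] rot units [-0.0148  0.0002  0.0059] deg [-0.45  0.01  0.18]
cal 0.0020585789596261985 -0.09662324401662473
```

Gripped: the opening reads 29.5 mm, which matches the 30 mm grip. I'll slide towards +y, which is tool -x.

arm_command(
  steps=[
    {"rotation": [0, 0, 0], "travel": [-0.03, 0, 0], "hand": 0},
    {"rotation": [0, 0, 0], "travel": [-0.04, 0, 0], "hand": 0},
    {"rotation": [0, 0, 0], "travel": [-0.04, 0, 0], "hand": 0},
    {"rotation": [0, 0, 0], "travel": [-0.04, 0, 0], "hand": 0},
    {"rotation": [0, 0, 0], "travel": [-0.04, 0, 0], "hand": 0},
    {"rotation": [0, 0, 0], "travel": [0, 0, 0], "hand": 0},
    {"rotation": [0, 0, 0], "travel": [0, 0, 0], "hand": 0},
  ],
)

```text
time: 15.32
eef_pos: [0.575, 0.0681, 0.0837]
tcp_rot: [0.574, -0.407, 0.421, -0.572]
contact_force: [3.4, -0.7, -2.0]
opening: 0.344
```

```bash
cat >> h.py <<'E'
def cal():
    s=ctrl.get_state();q=s['eef_pos'][:2]-O; print('cal',(q@X).round(4),(q@A).round(4))
E
python3 - <<'E'
from h import *
go([*(O-.0195*A),.082]); cal()
E
```

```text
t 15.325 eef [0.575  0.0681 0.0837] open 0.344 F [ 3.4  -0.67 -2.01] q6 [-0.05  0.28  1.94 -0.02  0.92 -0.36]
M [[0.314, 0.014, 0.949], [-0.949, -0.013, 0.314], [0.017, -1.0, 0.009]]
travel units (current axes) [-0.0916  0.0041 -0.0069]  (goal axes) [-0.0915  0.0057 -0.0067] rot units [-0.0172 -0.0035  0.0325] deg [-0.52 -0.1   0.98]
cal 0.002 -0.047
```

arm_command(
  steps=[
    {"rotation": [0, 0, 0.02], "travel": [-0.03, 0, 0], "hand": 0},
    {"rotation": [0, 0, 0.01], "travel": [-0.03, 0, 0], "hand": 0},
    {"rotation": [0, 0, 0], "travel": [-0.02, 0, 0], "hand": 0},
    {"rotation": [0, 0, 0], "travel": [0, 0, 0], "hand": 0},
    {"rotation": [0, 0, 0], "travel": [0, 0, 0], "hand": 0},
  ],
)

```text
time: 15.95
eef_pos: [0.5695, 0.0846, 0.0837]
tcp_rot: [0.574, -0.408, 0.42, -0.573]
contact_force: [2.4, 1.1, -0.1]
opening: 0.346
```

```bash
python3 - <<'E'
from h import *
go([*(O-.0195*A),.082]); cal()
im,d=snap('side','side7.png')
cv2.imwrite('pics/side7c.png',cv2.resize(im[120:260,260:420],None,fx=5,fy=4,interpolation=cv2.INTER_CUBIC))
E
```

```text
t 15.95 eef [0.5695 0.0846 0.0837] open 0.346 F [ 2.35  1.09 -0.12] q6 [-0.02  0.27  1.94 -0.01  0.92 -0.34]
M [[0.315, 0.013, 0.949], [-0.949, -0.011, 0.316], [0.014, -1.0, 0.009]]
travel units (current axes) [-0.0337  0.005  -0.0066]  (goal axes) [-0.0336  0.0056 -0.0065] rot units [-0.0175 -0.0008  0.0276] deg [-0.52 -0.02  0.83]
cal 0.002 -0.0296
```

View pics/side7c.png

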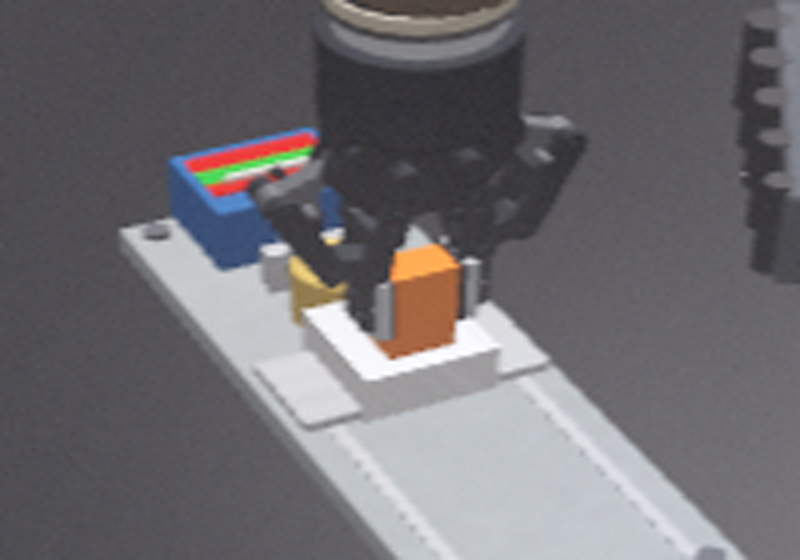

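The jaw has brought the bush up to the anvil, as predicted, and the pointer hasn't moved yet. About 10 mm more to go.

arm_command(
  steps=[
    {"rotation": [0, 0, 0.02], "travel": [-0.02, 0, 0], "hand": 0},
    {"rotation": [0, 0, 0], "travel": [-0.02, 0, 0], "hand": 0},
    {"rotation": [0, 0, 0], "travel": [0, 0, 0], "hand": 0},
    {"rotation": [0, 0, 0], "travel": [0, 0, 0], "hand": 0},
  ],
)

```text
time: 16.5
eef_pos: [0.5672, 0.0914, 0.0837]
tcp_rot: [0.574, -0.408, 0.419, -0.574]
contact_force: [2.1, -0.8, -0.8]
opening: 0.346
```

```bash
python3 - <<'E'
from h import *
go([*(O-.0195*A),.082]); cal()
E
```

```text
t 16.5 eef [0.5672 0.0914 0.0837] open 0.346 F [ 2.11 -0.75 -0.82] q6 [-0.01  0.27  1.95 -0.01  0.91 -0.33]
M [[0.316, 0.013, 0.949], [-0.949, -0.01, 0.316], [0.013, -1.0, 0.009]]
travel units (current axes) [-0.0096  0.0054 -0.0066]  (goal axes) [-0.0095  0.0056 -0.0065] rot units [-0.0179  0.0005  0.0257] deg [-0.54  0.01  0.77]
cal 0.002 -0.0224
```

arm_command(
  steps=[
    {"rotation": [0, 0, 0], "travel": [-0.02, 0, 0], "hand": 0},
    {"rotation": [0, 0, 0], "travel": [0, 0, 0], "hand": 0},
    {"rotation": [0, 0, 0], "travel": [0, 0, 0], "hand": 0},
  ],
)

```text
time: 16.88
eef_pos: [0.566, 0.095, 0.0837]
tcp_rot: [0.574, -0.407, 0.42, -0.573]
contact_force: [3.0, -0.7, -1.4]
opening: 0.342
```

```bash
python3 - <<'E'
from h import *
go([*(O-.0195*A),.082]); cal()
im,d=snap('side','side8.png')
cv2.imwrite('pics/side8c.png',cv2.resize(im[120:260,260:420],None,fx=5,fy=4,interpolation=cv2.INTER_CUBIC))
E
```

```text
t 16.875 eef [0.566  0.095  0.0837] open 0.342 F [ 2.96 -0.75 -1.36] q6 [-0.    0.27  1.95 -0.02  0.91 -0.32]
M [[0.316, 0.014, 0.949], [-0.949, -0.014, 0.316], [0.018, -1.0, 0.009]]
travel units (current axes) [ 0.0031  0.0056 -0.0065]  (goal axes) [ 0.0032  0.0057 -0.0065] rot units [-0.0178 -0.0002  0.0335] deg [-0.53 -0.01  1.  ]
cal 0.0019 -0.0185
```

View pics/side8c.png

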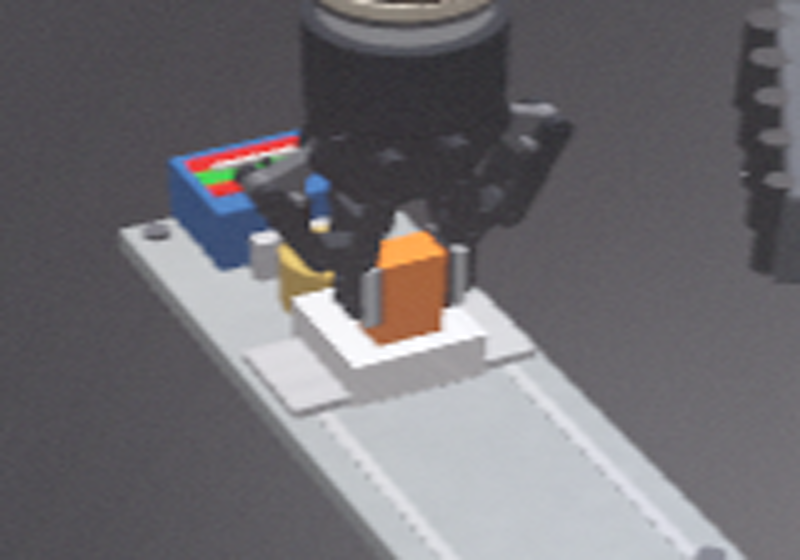

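The pointer has moved on by about a band width, which fits roughly 10 mm pressed in. I'll let go and lift straight up.

arm_command(
  steps=[
    {"rotation": [0, 0, 0], "travel": [0, 0, 0], "hand": 0},
    {"rotation": [0, 0, 0], "travel": [0, 0, 0], "hand": 0.5},
    {"rotation": [0, 0, 0], "travel": [0, 0, 0], "hand": 0.8},
    {"rotation": [0, 0, 0], "travel": [0, 0, 0], "hand": 0.8},
    {"rotation": [0, 0, 0], "travel": [0, 0, 0], "hand": 0.8},
    {"rotation": [0, 0, 0], "travel": [0, -0.06, 0], "hand": 0.8},
    {"rotation": [0, 0, 0], "travel": [0, -0.12, 0], "hand": 0.8},
    {"rotation": [0, 0, 0], "travel": [0, -0.15, 0], "hand": 0.8},
    {"rotation": [0, 0, 0], "travel": [0, -0.15, 0], "hand": 0.8},
    {"rotation": [0, 0, 0], "travel": [0.1, -0.1, 0], "hand": 0.8},
    {"rotation": [0, 0, 0], "travel": [0.15, -0.1, 0], "hand": 0.8},
    {"rotation": [0, 0, 0], "travel": [0.15, 0, 0], "hand": 0.8},
    {"rotation": [0, 0, 0], "travel": [0.15, 0, 0], "hand": 0.8},
    {"rotation": [0, 0, 0], "travel": [0.15, 0, 0], "hand": 0.8},
    {"rotation": [0, 0, 0], "travel": [0.15, 0, 0], "hand": 0.8},
    {"rotation": [0, 0, 0], "travel": [0, 0, 0], "hand": 0.8},
  ],
)

```text
time: 18.92
eef_pos: [0.6469, -0.1496, 0.3185]
tcp_rot: [-0.574, 0.397, -0.426, 0.576]
contact_force: [0.1, -0.4, -0.3]
opening: 0.801
```

```bash
python3 - <<'E'
from h import *
go([*(O-.0195*A),.2]); cal()
for n in('top','side'):
    im,d=snap(n,n+'9.png'); P=pts(n,d)
    for t in('brass_bush','jaw','anvil'):
        for r in ctrl.masks_of(n,t)[:4]:
            m=r['region']&(d>0); q=P[m]; L=np.c_[(q[:,:2]-O)@X,(q[:,:2]-O)@A,q[:,2]]
            if abs(np.median(L[:,0]))<.05: print(n,t,round(r['score'],2),np.percentile(L[L[:,2]>.03],[2,50,98],axis=0).round(4).tolist())
f=lambda n,r:cv2.resize(cv2.imread('pics/'+n)[r[0]:r[1],r[2]:r[3]],(390,390),interpolation=cv2.INTER_CUBIC)
cv2.imwrite('pics/fin.png',np.hstack([f('side9.png',(140,240,280,380)),f('top9.png',(150,250,145,245))]))
E
```

```text
t 18.925 eef [ 0.6469 -0.1496  0.3185] open 0.801 F [ 0.12 -0.36 -0.26] q6 [-0.38  0.2   1.56 -0.01  1.34 -0.71]
M [[0.323, 0.035, 0.946], [-0.946, -0.021, 0.323], [0.031, -0.999, 0.026]]
travel units (current axes) [-0.8673  0.3684 -0.0084]  (goal axes) [-0.8555  0.395  -0.0048] rot units [-0.0502  0.0142  0.0586] deg [-1.51  0.43  1.76]
cal 0.0014 -0.2762
top brass_bush 0.88 [[-0.0227, 0.0242, 0.0316], [-0.0021, 0.0444, 0.0474], [0.0182, 0.0642, 0.0507]]
top jaw 0.64 [[-0.0295, -0.0359, 0.0366], [-0.0047, -0.0098, 0.0438], [0.0287, 0.0214, 0.0948]]
top anvil 0.75 [[-0.0245, 0.0659, 0.0329], [-0.0009, 0.0751, 0.0461], [0.0223, 0.1176, 0.0634]]
side brass_bush 0.77 [[-0.026, 0.0231, 0.0316], [-0.0078, 0.0509, 0.044], [0.0141, 0.0632, 0.05]]
side jaw 0.72 [[-0.03, -0.0375, 0.0312], [-0.0072, -0.0248, 0.0448], [0.0277, 0.0202, 0.0943]]
side anvil 0.64 [[-0.025, 0.0649, 0.0318], [-0.0004, 0.0743, 0.0454], [0.023, 0.1192, 0.0625]]
```

View pics/fin.png

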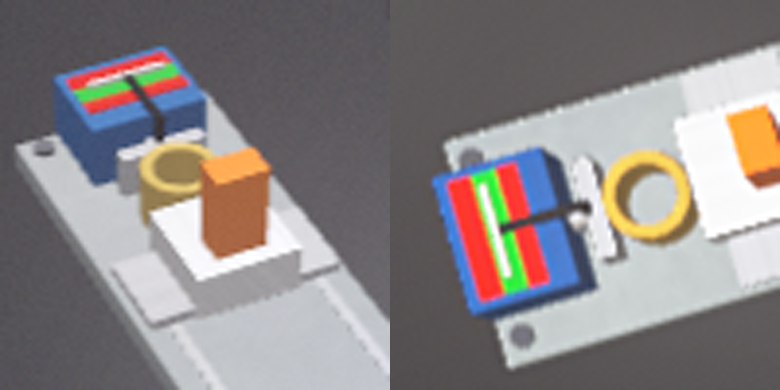

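The top view shows the pointer in the green band and the bush between jaw and anvil. The side view shows it near the far red, and that camera also reads too far by parallax. I'll settle it by comparing the 3D anvil displacement with the start.

```bash
python3 - <<'E'
from h import *
for n in('top','side'):
    d9=np.load('/tmp/%s.npz'%n); P0=np.load('/tmp/P%s.npy'%n); im0=cv2.imread('pics/%s1.png'%n)
    for tag,im,P in(('start',im0,P0),('now',d9['im'],pts(n,d9['d']))):
        L=np.stack([(P[...,:2]-O)@X,(P[...,:2]-O)@A,P[...,2]],-1)
        im=im.astype(int); w=(im.min(-1)>170)&(np.abs(L[...,0])<.04)
        def st(m): q=L[m]; return len(q),np.percentile(q[:,1],[5,50,95]).round(4),np.median(q[:,2]).round(3)
        print(n,tag,'pointer',st(w&(L[...,1]>.09)&(L[...,1]<.15)&(L[...,2]>.045)),'pad top',st(w&(L[...,1]>.045)&(L[...,1]<.085)&(np.abs(L[...,2]-.045)<.006)&(np.abs(L[...,0])<.03)))
        g=(im[...,1]>150)&(im[...,2]<110)&(im[...,0]<110)&(np.abs(L[...,0])<.04)&(L[...,1]>.08); print('  green',st(g))
E
```

```text
top start pointer (55, array([0.1035, 0.1051, 0.1086]), np.float64(0.061)) pad top (138, array([0.056 , 0.0603, 0.0655]), np.float64(0.044))
  green (154, array([0.1113, 0.1154, 0.1196]), np.float64(0.055))
top now pointer (51, array([0.1145, 0.1163, 0.1195]), np.float64(0.061)) pad top (125, array([0.0668, 0.0708, 0.0756]), np.float64(0.044))
  green (85, array([0.1107, 0.1132, 0.1186]), np.float64(0.056))
side start pointer (24, array([0.103 , 0.1053, 0.1077]), np.float64(0.061)) pad top (68, array([0.0549, 0.0596, 0.0666]), np.float64(0.044))
  green (34, array([0.112 , 0.1176, 0.1221]), np.float64(0.055))
side now pointer (20, array([0.1129, 0.1152, 0.1191]), np.float64(0.061)) pad top (56, array([0.0647, 0.0717, 0.0771]), np.float64(0.044))
  green (52, array([0.1098, 0.1147, 0.1184]), np.float64(0.055))
```

Both cameras give an anvil displacement of 10–12 mm, in the green band. The jaw is against the bush and the robot is clear, so I'm handing in.

```bash
python3 -c "
from plant import ctrl
print(ctrl.sign_off(), ctrl.get_state()['time'])"
```

```text
the job is handed in; nothing more can be done
the job is handed in; nothing more can be done
```

I stood the leftmost brass bush on the caliper bed between the open jaws. I then gripped the orange handle, slid the jaw about 78 mm until the pointer was in the green band, let go and moved clear. I handed in at about 19 s on the robot clock; sign-off gives no verdict.

What the last checks showed:
- **Anvil:** both cameras put it 10–12 mm pressed in, against the 4–16 mm allowed, from the pointer and the pad compared with the start pictures.
- **Bush:** it stands upright on the bed about 2 mm off the centre line (top view). It is about 62.5 mm from the jaw origin, where contact is 62 mm.
- **Robot:** it touches nothing; the last force reading was within noise.

One reading disagreed: in the raw side picture the pointer seems to lie at the far edge of the green or in the second red. That is parallax, because the same view already put the free pointer in the green at the start. The depth measurements and the top view agree on green.

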